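# Gauge the post sockets' bores and sort them by depth

## Task

Take the depth gauge from its stand and lower its rod to the bottom of the post sockets' bores to measure their depth, feeling gently: never push the rod more than 20 mm into the gauge. Stand every socket bored deeper than 36 mm upright in the long aluminium tray and every shallower one upright in the square plywood box (within 2 mm of 36 mm, either will do). Put the gauge back in its stand as you found it, and leave the other things on the bench where they are.

Things in the scene. Friction and masses are not known exactly. Their poses are not given: they have to be found in the camera images.
- socket_a: one of four or five look-alike aluminium post sockets (others absent), 0.2 kg, upright: flange 56 (x) x 40 (y) x 8 mm, square boss 36 x 36 mm on it, 60 mm tall over all. A blind bore 17 mm wide opens in the middle of the top, 24 to 48 mm deep with a flat floor: the name and outside do not tell the depth, and it differs every time. Origin: centre of the underside, z up along the bore
- socket_b: one of four or five look-alike aluminium post sockets (others absent), 0.2 kg, upright: flange 56 (x) x 40 (y) x 8 mm, square boss 36 x 36 mm on it, 60 mm tall over all. A blind bore 17 mm wide opens in the middle of the top, 24 to 48 mm deep with a flat floor: the name and outside do not tell the depth, and it differs every time. Origin: centre of the underside, z up along the bore
- socket_c: one of four or five look-alike aluminium post sockets (others absent), 0.2 kg, upright: flange 56 (x) x 40 (y) x 8 mm, square boss 36 x 36 mm on it, 60 mm tall over all. A blind bore 17 mm wide opens in the middle of the top, 24 to 48 mm deep with a flat floor: the name and outside do not tell the depth, and it differs every time. Origin: centre of the underside, z up along the bore
- socket_d: one of four or five look-alike aluminium post sockets (others absent), 0.2 kg, upright: flange 56 (x) x 40 (y) x 8 mm, square boss 36 x 36 mm on it, 60 mm tall over all. A blind bore 17 mm wide opens in the middle of the top, 24 to 48 mm deep with a flat floor: the name and outside do not tell the depth, and it differs every time. Origin: centre of the underside, z up along the bore
- socket_e: one of four or five look-alike aluminium post sockets (others absent), 0.2 kg, upright: flange 56 (x) x 40 (y) x 8 mm, square boss 36 x 36 mm on it, 60 mm tall over all. A blind bore 17 mm wide opens in the middle of the top, 24 to 48 mm deep with a flat floor: the name and outside do not tell the depth, and it differs every time. Origin: centre of the underside, z up along the bore
- socket_f: one of four or five look-alike aluminium post sockets (others absent), 0.2 kg, upright: flange 56 (x) x 40 (y) x 8 mm, square boss 36 x 36 mm on it, 60 mm tall over all. A blind bore 17 mm wide opens in the middle of the top, 24 to 48 mm deep with a flat floor: the name and outside do not tell the depth, and it differs every time. Origin: centre of the underside, z up along the bore
- gauge: depth gauge, 0.18 kg: foot disc 48 mm across, 6 mm thick; on it a square black body 24 x 24 mm, 6 to 56 mm above the foot's underside (grip here; sides along x and y); a steel rod 8 mm thick through the middle, reaching 70 mm below the foot's underside at rest; its top end shows 6 mm above the body and rises as the rod is pushed in. Origin: centre of the foot's underside, z up. Starts upright in its stand
- rod (a joint): travel of the gauge's sprung rod in m: 0 fully out, growing as the rod is pushed up into the gauge; stop at 0.030. The spring starts at 1.5 N and adds 0.2 N per mm (about 5.5 N at 20 mm), so when the rod has bottomed the end of the rod lies 70 mm less the travel below the foot
- rod_tip (a point): the lower end of the gauge's rod
- stand: the gauge's dark steel stand, fixed: base 90 (x) x 110 (y) mm, two cheeks, and an 80 x 80 mm bridge whose top is 85 mm above the table, with a 30 x 30 mm hole in its middle. Nothing holds the gauge but its weight. Origin: underside, straight below the hole's centre, z up
- long_tray: long, shallow aluminium tray, fixed, for sockets deeper than 36 mm: 280 (x) x 160 (y) x 22 mm outside, walls and floor 4 mm. Origin: centre of the underside
- square_box: square, shallow plywood box, fixed, for sockets shallower than 36 mm: 210 x 210 x 30 mm outside, walls and floor 8 mm. Origin: centre of the underside
- tape_roll: bystander: roll of tape lying flat, 70 mm across, 35 mm tall; origin at its underside
- tape_measure: bystander: tape measure, about 65 x 35 x 60 mm; origin at its underside
- big_nut: bystander: round steel nut lying flat, 26 mm across, 12 mm tall; origin at its underside
- bolt: bystander: short bolt lying down, about 47 mm long; origin at its underside
Mind the look-alikes: they are no part of the job. What is shaped like the socket_f but orange or purple is not meant.

How it is judged:
By the outcome, as a careful person would: the job done as asked, in the order asked, and still so for the second after the job is handed in, with the robot touching nothing.
Of socket_a, socket_b, socket_c, socket_d, socket_e, socket_f only 4 to 5 are there at a start; the rules pass over those that are not, and their reading is None.
At some moment in a run one of socket_a, socket_b, socket_c, socket_d, socket_e, socket_f may be knocked a few centimetres aside while the robot is not near it.
It also fails if it takes over 210 s, if anything falls off the work surface, if the arm or the gripper's body presses on something with over 40 N, if the wrist force passes 120 N, or if a joint passes its speed limit or range.

## Robot

A 6-joint arm with a two-finger parallel gripper is mounted at the origin on the work surface. World frame = base frame: x ahead of the robot, y to its left, z up, the work surface at z = 0. Lengths are in m, angles in degrees, forces in N, time in s.
With the tool pointing down it reaches from about 0.325 to 0.9 m from the base axis. Payload 6.1 kg.
Tool frame: the origin (TCP) lies on the centre line of the jaws, within the pads' length; the fingertips stand 22 mm ahead of it and the grasp point (between the pads) lies 3 mm ahead of it; z points along the fingers, y is the line along which they close (so a half turn about z gives the same grasp; the last joint's range is limited). The gripper opens to 87 mm and grips with 3 to 60 N. Pads are 19 mm wide; open, the fingers measure 117 mm over their backs; the gripper's body (75 mm by 190 mm) begins 51 mm behind the grasp point.
Start: joints at [-76.839, 12.628, 87.462, -0, 79.91, -7.225], TCP at [0.218, -0.586, 0.245] pointing down, gripper open.
Joint ranges: [-170.65, 170.65], [-52.31, 119.04], [5.05, 147.46], [-71.25, 251.25], [11.57, 151.72], [-153.62, 153.62]. Speed limits (degrees/s): [147.25, 147.25, 172.46, 180, 180, 180].

## Interface

Orientations are given as a 3x3 rotation matrix whose columns are the frame's x, y, z axes.
In Python, from workcell import manip gives the robot as it stands.
- The arm moves only by the tool step_arm, never from a script. Its argument "motion" is a list of rows, each a list of 5 numbers: the shift along the world's x, y, z in units of 150 mm (1.0 is 150 mm), then the turn about the world's z in units of 360 degrees (1.0 is 360 degrees), then the gripper command: -1 is shut, 1 is fully open, values between are in proportion. A call has 1 to 12 rows; each row shifts and turns the commanded pose from where the row before left it; what a row does not reach is not made up. A row lasts 1/8 s, in which the tool goes at most 62.5 mm and 10.7 degrees, less where a joint would pass 70% of its speed; a pose out of reach is approached as far as the arm can. A call with a number of a shift or a turn outside -1 to 1 is refused whole. A call with a gripper value outside its range is refused whole. The fingers move at their own pace and stop on an object; the grip force is fixed at half the most. Time passes only in rows, so rows that do not move let the fingers close. It gives the time, the measured TCP pose, the force, the opening and the grip force at its end, in the units of the state.
- manip.read_state(): the state, without advancing time (a new reading comes with each control period).
- manip.read_camera(name): name is "scene" or "side" or "wrist"; returns a dict with "frame" (480x640x3 uint8, red, green, blue), "fx", "fy", "cx", "cy" (pixels), "rvec" (rotation vector, rad) and "tvec" (3), from world to camera coordinates, as OpenCV has them. Camera axes: x right, y down, z forward; pixel columns grow to the right and rows downward; lengths in m; the calibration is good to about 2 mm. A picture is of the moment at which its call begins. There is no depth.
- manip.job_done(): hands the job in; it is judged then, once.
The state is a dict: "time_s": time; "joint_positions": joint angles; "qd": joint speeds; "effort": joint torques, N m; "ee_pos": TCP position; "eef_rot": TCP orientation; "contact_force": force on the tool from outside, world axes, zero at the start; "moment": the same for the moment, N m; "gripper_width": finger opening in m; "finger_force": force on a finger pad.
Only numpy, scipy, OpenCV 4.12 (cv2) and the standard library are available. Lean on these libraries where they do the work, as an engineer would, in place of code of your own. Each camera call takes 0.05 s, during which the arm holds its last target. There are 200 camera calls.

## Working session

There is one attempt and no reset: what is moved stays moved. The work goes in short steps, Python scripts to look and compute and a tool call to move; the robot and the scene stay as the last step left them, time stands still between calls to the robot, and variables do not carry over. Pictures are saved under pics/ and viewed, at most 14 in all, crops included, and the job is handed in when it is done.

Besides the shell and the picture viewer there is one more tool, called as a command line: name --pt "numbers of a row" for each row, then --argument value for the rest. step_arm: Moves the arm, as the interface text tells. Its arguments: {"type":"object","properties":{"motion":{"type":"array"}},"required":["motion"]}

```bash
mkdir -p pics
cat > h.py <<'E'
import numpy as np, cv2
from workcell import manip
def snap(n,f):
    c=manip.read_camera(n); np.savez('pics/'+f+'.npz',**{k:np.array(v) for k,v in c.items()})
    cv2.imwrite('pics/'+f+'.png',c['frame'][:,:,::-1]); return c
def load(f): return dict(np.load('pics/'+f+'.npz'))
def ray(c,u,v,z):
    R=cv2.Rodrigues(np.array(c['rvec'],float))[0]; t=np.array(c['tvec'],float).ravel()
    d=R.T@np.array([(u-c['cx'])/c['fx'],(v-c['cy'])/c['fy'],1]); o=-R.T@t
    return o+d*(z-o[2])/d[2]
def proj(c,p):
    K=np.array([[c['fx'],0,c['cx']],[0,c['fy'],c['cy']],[0,0,1]],float)
    return cv2.projectPoints(np.array(p,float).reshape(-1,3),np.array(c['rvec'],float),np.array(c['tvec'],float),K,None)[0].reshape(-1,2)
E
python3 - <<'E'
from h import *
for n in('scene','side','wrist'): 
    c=snap(n,n+'0'); R=cv2.Rodrigues(np.array(c['rvec'],float))[0]; print(n,-R.T@np.array(c['tvec']).ravel(),R[2],c['fx'])
s=manip.read_state(); print(s)
E
```

```text
scene [ 1.10940358 -0.71809538  0.85138241] [-0.43252335  0.61416224 -0.66009718] 563.4294313389881
side [ 0.60067943 -0.5686044   0.64247321] [ 0.05280504  0.70696171 -0.70527779] 438.85504060925035
wrist [ 0.29262051 -0.55851509  0.38431843] [-0.271161   -0.09994866 -0.95733065] 414.6412802007318
{'time_s': 0.15, 'joint_positions': array([-7.68405968e+01,  1.26659119e+01,  8.75107098e+01, -1.25973563e-03,
        7.99121062e+01, -7.22712784e+00]), 'qd': array([ 0.00328886, -0.07082905, -0.25945192, -0.03652012, -0.11291608,
       -0.09394888]), 'effort': array([-1.43315729e-04, -4.95190573e+01, -3.87881327e+01,  6.96672848e-02,
        5.30833891e-02, -9.11736470e-05]), 'ee_pos': array([ 0.21758309, -0.58541606,  0.24367718]), 'eef_rot': array([[ 9.37362590e-01,  3.48355041e-01, -3.73632535e-04],
       [ 3.48355198e-01, -9.37361401e-01,  1.50300012e-03],
       [ 1.73348952e-04, -1.53901292e-03, -9.99998801e-01]]), 'contact_force': array([-0.2373604 , -0.18356995,  0.30362661]), 'moment': array([-0.00102314, -0.02514821, -0.0065389 ]), 'finger_force': 0.0, 'gripper_width': 0.08711074371127167}
```

View pics/scene0.png

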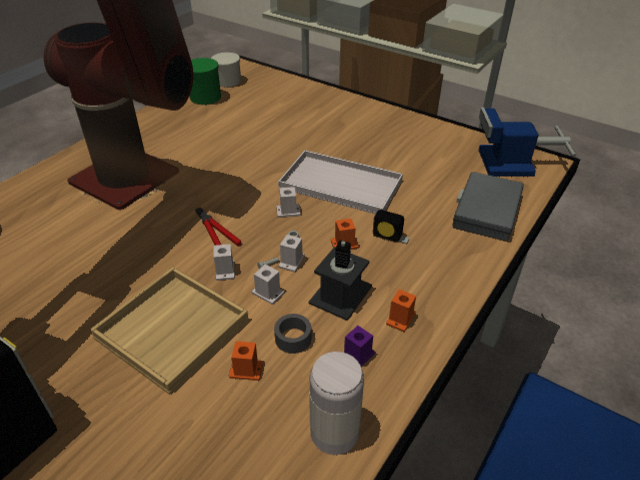

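View pics/side0.png

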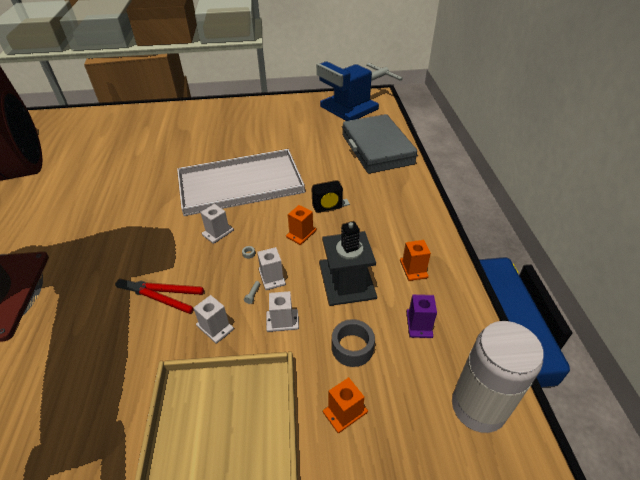

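The scene image shows four grey sockets at (288,202), (291,251), (224,262) and (267,283). In the side image they are at (214,221), (270,266), (211,317) and (282,311). The orange and purple ones are look-alikes. The gauge is in its stand at (342,260), and the tray and box are clear. I'll enlarge both views to confirm.

Run:
```python
from h import *
a=cv2.imread('pics/side0.png')[190:350,180:390]; cv2.imwrite('pics/c1.png',cv2.resize(a,None,fx=3.6,fy=3.6,interpolation=3))
a=cv2.imread('pics/scene0.png')[180:320,205:385]; cv2.imwrite('pics/c2.png',cv2.resize(a,None,fx=4,fy=4,interpolation=3))
```

```text
(no output)
```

View pics/c1.png

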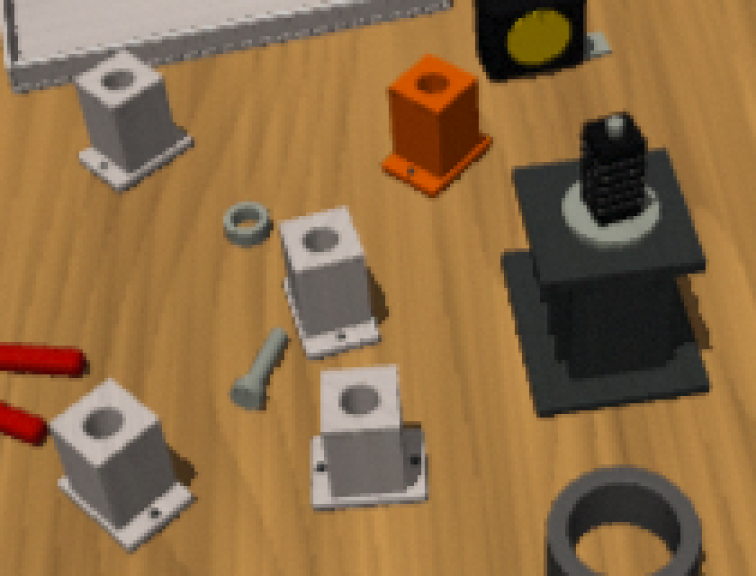

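View pics/c2.png

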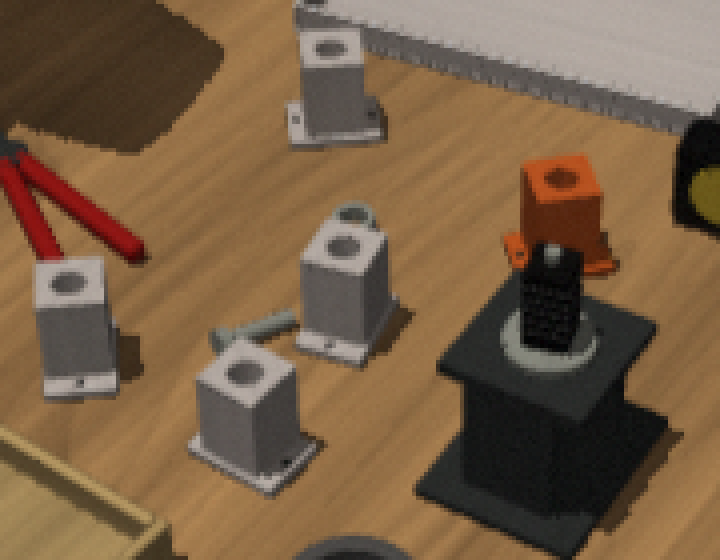

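All four candidates are the grey aluminium ones, and I can see their bores. I'll measure the bore centres and yaws at z=0.06 and the gauge at its rod top, z=0.147, using both views.

Run:
```python
from h import *
C={'side':load('side0'),'scene':load('scene0')}
f={'side':lambda x,y:(180+x/3.6,190+y/3.6),'scene':lambda x,y:(205+x/4,180+y/4)}
P={'S1':((119,79),(331,48)),'S2':((321,239),(344,247)),'S3':((103,424),(70,284)),'S4':((359,401),(246,372)),'G':((615,123),(552,252))}
for k,(a,b) in P.items():
  for n,p in(('side',a),('scene',b)):
    z=.147 if k=='G' else .06
    c=C[n];u=f[n](*p); w=ray(c,*u,z)
    o=''
    if k!='G':
      g=c['frame'].astype(int); m=((g.min(2)>135)&(g.max(2)-g.min(2)<40)).astype(np.uint8)
      nl,L,st,_=cv2.connectedComponentsWithStats(m,connectivity=4)
      y,x=int(u[1]),int(u[0]); sub=L[y-9:y+10,x-12:x+13]; l=np.bincount(sub[sub>0]).argmax()
      ys,xs=np.nonzero(L==l); q=np.array([ray(c,i,j,.06)[:2] for i,j in zip(xs,ys)],np.float32)*1000
      r=cv2.minAreaRect(q); o=[np.round(v,1) for v in r]
    print(k,n,w.round(4),o)
# edges of stand bridge top z=.085 in c1: corners
for p in((513,170),(665,150),(705,268),(540,280)): print('bridge',ray(C['side'],*f['side'](*p),.085).round(4))
for n,pts,z in(('side',[(178,179),(298,153),(303,184),(184,210)],.022),('scene',[(312,154),(403,180),(384,210),(281,182)],.022),('scene',[(174,271),(247,316),(166,383),(95,330)],.03)):
  for p in pts: print(n,z,ray(C[n],*p,z).round(3))
for n,pts in(('side',[(214,245-3)],),('side',[(327,205),(300,235),(248,252),(252,292),(353,345)])):
  for p in pts: print(p,ray(C[n],*p,0).round(3))
```

```text
S1 side [0.4449 0.125  0.06  ] [array([443.5, 127.4]), array([36.4, 35.7]), np.float64(40.5)]
S1 scene [0.4441 0.1257 0.06  ] [array([441.6, 126.9]), array([34.8, 32.6]), np.float64(42.6)]
S2 side [ 0.5563 -0.0126  0.06  ] [array([555.1, -10.8]), array([35.2, 35.6]), np.float64(12.7)]
S2 scene [ 0.5561 -0.0122  0.06  ] [array([554. , -10.6]), array([34.1, 36.5]), np.float64(13.1)]
S3 side [ 0.4547 -0.1176  0.06  ] [array([ 453.8, -115.3]), array([35.5, 35.9]), np.float64(42.3)]
S3 scene [ 0.456  -0.1168  0.06  ] [array([ 453.8, -115.6]), array([33.5, 33.8]), np.float64(42.4)]
S4 side [ 0.5717 -0.1174  0.06  ] [array([ 571.4, -115.2]), array([35.4, 34.9]), np.float64(88.9)]
S4 scene [ 0.572  -0.1157  0.06  ] [array([ 570.3, -115.2]), array([34.6, 34.2]), np.float64(88.8)]
G side [ 0.6999 -0.0373  0.147 ] 
G scene [ 0.6995 -0.0369  0.147 ] 
bridge [6.559e-01 5.000e-04 8.500e-02]
bridge [0.7345 0.0061 0.085 ]
bridge [ 0.7392 -0.0761  0.085 ]
bridge [ 0.6607 -0.0749  0.085 ]
side 0.022 [0.343 0.301 0.022]
side 0.022 [0.633 0.374 0.022]
side 0.022 [0.636 0.245 0.022]
side 0.022 [0.371 0.184 0.022]
scene 0.022 [0.363 0.341 0.022]
scene 0.022 [0.622 0.373 0.022]
scene 0.022 [0.643 0.239 0.022]
scene 0.022 [0.373 0.19  0.022]
scene 0.03 [ 0.39  -0.198  0.03 ]
scene 0.03 [ 0.594 -0.206  0.03 ]
scene 0.03 [ 0.577 -0.402  0.03 ]
scene 0.03 [ 0.382 -0.395  0.03 ]
(214, 242) [0.438 0.099 0.   ]
(327, 205) [0.685 0.19  0.   ]
(300, 235) [0.618 0.099 0.   ]
(248, 252) [0.509 0.062 0.   ]
(252, 292) [ 0.518 -0.043  0.   ]
(353, 345) [ 0.688 -0.176  0.   ]
```

View pics/wrist0.png

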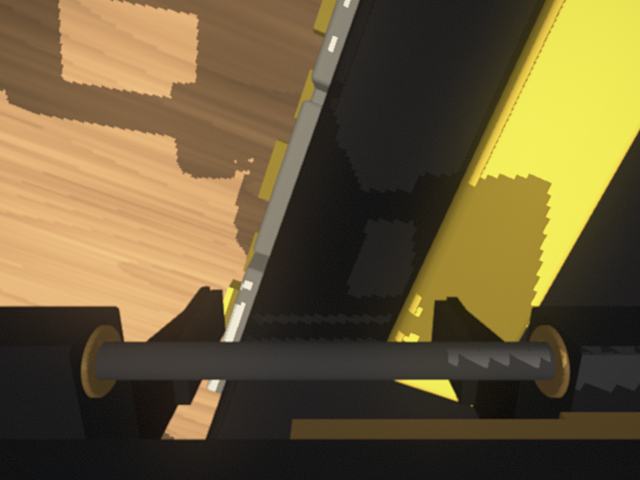

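The two views agree within 1–2 mm:

| Item | x (m) | y (m) | Yaw (mod 90°) |
|---|---|---|---|
| S1 | 0.444 | 0.126 | 41° |
| S2 | 0.5555 | -0.0115 | 13° |
| S3 | 0.4545 | -0.1165 | 42° |
| S4 | 0.5715 | -0.116 | -1° |
| Gauge | 0.700 | -0.037 | about 3° |

The wrist view shows the edge of the stowage container below the hand. I'm moving to above the gauge.

step_arm --pt "0 0 0.1 0 1" --pt "0.27 0.3 0.1 -0.004 1" --pt "0.27 0.3 0 -0.004 1" --pt "0.27 0.3 0 -0.004 1" --pt "0.27 0.3 0 -0.004 1" --pt "0.27 0.3 0 -0.004 1" --pt "0.27 0.3 0 -0.004 1" --pt "0.27 0.3 0 -0.004 1" --pt "0.27 0.3 0 -0.004 1" --pt "0.27 0.3 0 -0.004 1" --pt "0.27 0.3 0 -0.004 1" --pt "0 0 0 0 1"

```text
time_s: 1.65
ee_pos: [0.6249, -0.1321, 0.2753]
eef_rot: [[0.994, 0.109, 0.001], [0.109, -0.994, 0.001], [0.001, -0.001, -1.0]]
contact_force: [-0.9, -0.5, 0.2]
gripper_width: 0.0869
finger_force: 0.0
```

step_arm --pt "0.25 0.3167 0 -0.005 1" --pt "0.25 0.3167 0 -0.004 1" --pt "0 0 -0.2 0 1" --pt "0 0 -0.2 0 1" --pt "0 0 0 0 1"

```text
time_s: 2.28
ee_pos: [0.6957, -0.0414, 0.2117]
eef_rot: [[0.999, 0.047, -0.006], [0.047, -0.999, 0.001], [-0.006, -0.001, -1.0]]
contact_force: [0.4, 0.7, 0.0]
gripper_width: 0.0868
finger_force: 0.0
```

Run:
```python
from h import *
c=snap('wrist','w1'); print(manip.read_state()['ee_pos'])
print(proj(c,[[.6997,-.0371,.147],[.6997,-.0371,.091],[.5555,-.0115,.06]]))
```

```text
[ 0.69689215 -0.04166444  0.21415727]
[[315.57473853 266.01250364]
 [317.39812508 236.1126598 ]
 [279.82242569 390.94169839]]
```

View pics/w1.png

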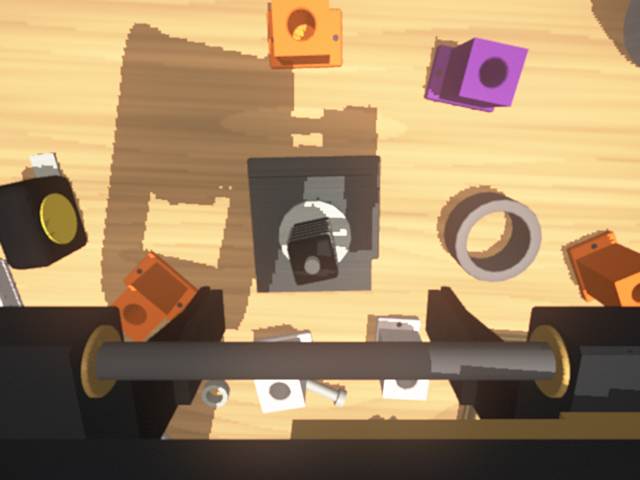

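The wrist view shows the gauge body at (315,250), turned about 10° counter-clockwise from the hand. I'll enlarge it to get the yaw.

Run:
```python
from h import *
a=cv2.imread('pics/w1.png')[195:295,270:370]; a=np.clip(a.astype(float)*2.5,0,255).astype(np.uint8)
cv2.imwrite('pics/c3.png',cv2.resize(a,None,fx=5,fy=5,interpolation=2))
```

```text
(no output)
```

View pics/c3.png

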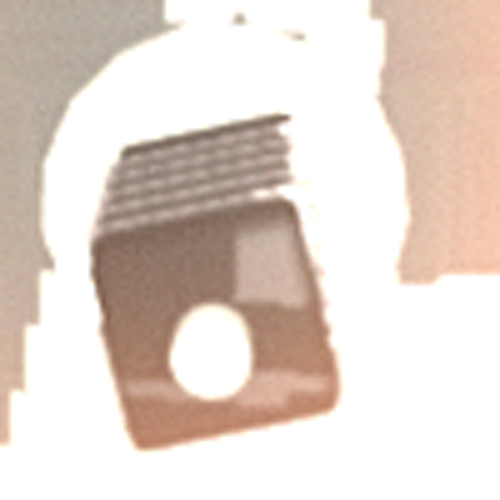

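The body's top-face corners in the crop are (95,242), (297,200), (338,403) and (140,448).

Run:
```python
from h import *
c=load('w1')
q=np.array([ray(c,270+x/5,195+y/5,.141)[:2] for x,y in((95,242),(297,200),(338,403),(140,448))],np.float32)*1000
print(q,q.mean(0),[np.degrees(np.arctan2(*(q[i]-q[i-1])[::-1])) for i in range(4)],[np.linalg.norm(q[i]-q[i-1]) for i in range(4)])
s=manip.read_state();print(s['ee_pos'],s['contact_force'],np.degrees(np.arctan2(s['eef_rot'][1,1],s['eef_rot'][0,1])))
```

```text
[[709.62024  -22.381868]
 [715.3032   -43.663803]
 [692.4519   -49.31269 ]
 [686.1093   -27.853546]] [700.8712  -35.80298] [np.float32(13.101188), np.float32(-75.04897), np.float32(-166.11475), np.float32(106.46587)] [np.float32(24.13924), np.float32(22.027643), np.float32(23.539173), np.float32(22.376848)]
[ 0.69689215 -0.04166444  0.21415727] [-0.91555244 -0.18142471 -0.20930632] -87.30078625823097
```

step_arm --pt "0.023 0.035 0 0.0164 1" --pt "0 0 -0.1 0.0164 1" --pt "0 0 -0.2 0 1" --pt "0 0 -0.175 0 1" --pt "0 0 -0.1 0 1" --pt "0 0 0 0 1"

```text
time_s: 3.08
ee_pos: [0.701, -0.036, 0.1285]
eef_rot: [[0.968, 0.251, -0.001], [0.251, -0.968, 0.0], [-0.001, -0.0, -1.0]]
contact_force: [0.4, -0.4, 0.6]
gripper_width: 0.087
finger_force: 0.0
```

Run:
```python
from h import *
s=manip.read_state();print(s['ee_pos'],s['contact_force'],s['moment'],np.degrees(np.arctan2(s['eef_rot'][1,1],s['eef_rot'][0,1])))
```

```text
[ 0.70102637 -0.03604994  0.12847506] [ 0.40785481 -0.38925548  0.59355877] [-0.022285    0.03527869  0.04834951] -75.47365513037398
```

step_arm --pt "0 0 0 0 -1" --pt "0 0 0 0 -1" --pt "0 0 0 0 -1" --pt "0 0 0 0 -1" --pt "0 0 0 0 -1" --pt "0 0 0 0 -1"

```text
time_s: 3.82
ee_pos: [0.7011, -0.0356, 0.1282]
eef_rot: [[0.968, 0.251, -0.0], [0.251, -0.968, 0.0], [-0.0, -0.0, -1.0]]
contact_force: [-0.0, 0.4, -0.2]
gripper_width: 0.0352
finger_force: 0.0
```

Run:
```python
from h import *
s=manip.read_state();print(s['ee_pos'],s['contact_force'],s['moment'],s['gripper_width'],s['finger_force'])
```

```text
[ 0.70112467 -0.03557229  0.1282231 ] [-0.02476883  0.38980898 -0.16977087] [0.00189817 0.03807882 0.01235987] 0.03517050816981007 0.0
```

step_arm --pt "0 0 0 0 -1" --pt "0 0 0 0 -1" --pt "0 0 0 0 -1" --pt "0 0 0 0 -1"

```text
time_s: 4.32
ee_pos: [0.7011, -0.0355, 0.1282]
eef_rot: [[0.968, 0.251, -0.0], [0.251, -0.968, 0.0], [-0.0, -0.0, -1.0]]
contact_force: [0.1, 0.5, -0.0]
gripper_width: 0.0238
finger_force: 30.0
```

Gripped, with TCP z 0.1282 corresponding to the foot at 0.085. I'm lifting it and moving toward S2.

step_arm --pt "0 0 0.15 0 -1" --pt "0 0 0.2 0 -1" --pt "0 0 0.25 0 -1" --pt "-0.1 0.016 0 0 -1" --pt "-0.3 0.048 0 0 -1" --pt "-0.3 0.048 0 0 -1" --pt "-0.27 0.048 0 0 -1" --pt "0 0 0 0 -1" --pt "0 0 0 0 -1"

```text
time_s: 5.45
ee_pos: [0.5567, -0.0119, 0.2201]
eef_rot: [[0.968, 0.251, 0.003], [0.251, -0.968, -0.001], [0.003, 0.001, -1.0]]
contact_force: [0.1, -0.3, -2.2]
gripper_width: 0.0237
finger_force: 30.0
```

```bash
cat >> h.py <<'E'
def locate():
    "grey top faces near z=.06 as squares ~35 mm, both cameras"
    out=[]
    for n in('side','scene'):
        c=manip.read_camera(n); g=c['frame'].astype(int); m=((g.min(2)>135)&(g.max(2)-g.min(2)<40)).astype(np.uint8)
        nl,L,st,_=cv2.connectedComponentsWithStats(m,connectivity=4)
        for l in range(1,nl):
            if not 100<st[l,4]<2500: continue
            ys,xs=np.nonzero(L==l); q=np.array([ray(c,i,j,.06)[:2] for i,j in zip(xs,ys)],np.float32)*1000
            (x,y),(a,b),t=cv2.minAreaRect(q)
            if 29<min(a,b) and max(a,b)<40: out.append((n,round(x+1,1),round(y-1,1),round(a),round(b),round(t)))
    return sorted(out,key=lambda o:(round(o[1]/30),round(o[2]/30)))
def st():
    s=manip.read_state();print('T',round(s['time_s'],2),s['ee_pos'].round(4),'yaw',np.degrees(np.arctan2(s['eef_rot'][1,1],s['eef_rot'][0,1])).round(1),'F',s['contact_force'].round(2),'w',s['gripper_width'].round(4),s['finger_force'])
E
python3 - <<'E'
from h import *
for o in locate():print(o)
for i in range(4):
  st(); manip.read_camera('wrist')
E
```

```text
('side', 454.9, -116.5, 36, 36, 42)
('scene', 454.5, -116.3, 33, 35, 42)
('side', 572.6, -116.2, 36, 35, 89)
('scene', 570.7, -116.0, 35, 35, 88)Traceback (most recent call last):
  File "<stdin>", line 4, in <module>
  File "h.py", line 27, in st
    s=manip.read_state();print('T',round(s['time_s'],2),s['ee_pos'].round(4),'yaw',np.degrees(np.arctan2(s['eef_rot'][1,1],s['eef_rot'][0,1])).round(1),'F',s['contact_force'].round(2),'w',s['gripper_width'].round(4),s['finger_force'])
                                                                                                                                                                                            ^^^^^^^^^^^^^^^^^^^^^^^^
AttributeError: 'float' object has no attribute 'round'
```

step_arm --pt "-0.004 0 -0.1 0 -1" --pt "0 0 -0.15 0 -1" --pt "0 0 0 0 -1"

```text
time_s: 5.92
ee_pos: [0.5533, -0.0114, 0.1775]
eef_rot: [[0.968, 0.251, -0.006], [0.251, -0.968, 0.001], [-0.006, -0.002, -1.0]]
contact_force: [-0.0, -0.1, -1.1]
gripper_width: 0.0238
finger_force: 30.0
```

```bash
sed -i "s/s\['gripper_width'\].round(4)/round(s['gripper_width'],4)/" h.py
python3 - <<'E'
from h import *
for i in range(4):
  st(); manip.read_camera('wrist')
a=snap('side','s2');b=snap('scene','s2b')
x=np.hstack([cv2.resize(i[:,:,::-1],(400,400),interpolation=2) for i in(a['frame'][210:310,220:320],b['frame'][185:285,240:340])]);cv2.imwrite('pics/c4.png',x)
E
```

```text
T 5.92 [ 0.5533 -0.0114  0.1775] yaw -75.5 F [-0.   -0.06 -1.12] w 0.0238 29.99993008095771
T 5.97 [ 0.5542 -0.0115  0.179 ] yaw -75.5 F [-0.21 -0.05 -1.17] w 0.0236 29.99992977362126
T 6.03 [ 0.555  -0.0116  0.1802] yaw -75.5 F [ 0.36  0.42 -1.38] w 0.0233 29.99995831400156
T 6.08 [ 0.5555 -0.0117  0.181 ] yaw -75.5 F [ 0.05 -0.42 -1.95] w 0.0237 30.00005533453077
```

View pics/c4.png

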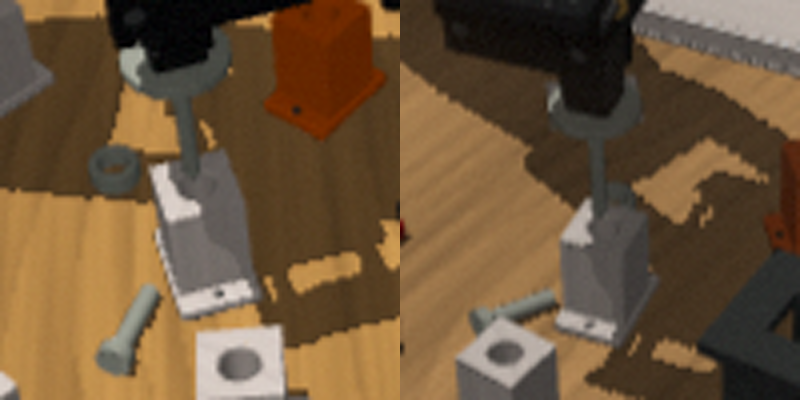

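The rod is in line with S2's bore: the tip is at crop (193,172) and the bore at (197,186). Next I lower it to the 36 mm decision level, foot at 0.094.

step_arm --pt "0 0 -0.1 0 -1" --pt "0 0 -0.1 0 -1" --pt "0 0 -0.06 0 -1" --pt "0 0 -0.036 0 -1" --pt "0 0 0 0 -1" --pt "0 0 0 0 -1" --pt "0 0 0 0 -1"

```text
time_s: 7.1
ee_pos: [0.5554, -0.0117, 0.1369]
eef_rot: [[0.968, 0.251, 0.001], [0.251, -0.968, -0.0], [0.001, 0.0, -1.0]]
contact_force: [0.7, 0.5, -1.9]
gripper_width: 0.0238
finger_force: 30.0
```

Run:
```python
from h import *
for i in range(5):
  st(); manip.read_camera('wrist')
```

```text
T 7.1 [ 0.5554 -0.0117  0.1369] yaw -75.4 F [ 0.68  0.51 -1.94] w 0.0238 29.99992615543306
T 7.15 [ 0.5554 -0.0116  0.1369] yaw -75.4 F [-0.   -0.59 -2.  ] w 0.024 30.00002993736416
T 7.2 [ 0.5553 -0.0116  0.1368] yaw -75.4 F [-0.2   0.57 -1.41] w 0.0236 29.999907463788986
T 7.25 [ 0.5552 -0.0116  0.1367] yaw -75.4 F [-0.31  0.63 -2.67] w 0.0237 29.99997491016984
T 7.3 [ 0.5552 -0.0116  0.1366] yaw -75.4 F [ 0.23  0.36 -2.1 ] w 0.0239 30.000008228234947
```

There's no contact at 36 mm, so S2 is deep. I'll continue down to its floor.

step_arm --pt "0 0 -0.03 0 -1" --pt "0 0 -0.03 0 -1" --pt "0 0 -0.03 0 -1" --pt "0 0 0 0 -1" --pt "0 0 0 0 -1"

```text
time_s: 7.98
ee_pos: [0.5554, -0.0117, 0.1232]
eef_rot: [[0.968, 0.251, 0.001], [0.251, -0.968, -0.0], [0.001, 0.0, -1.0]]
contact_force: [0.4, 0.3, 2.2]
gripper_width: 0.024
finger_force: 30.0
```

Run:
```python
from h import *
for i in range(6):
  st(); manip.read_camera('wrist')
```

```text
T 7.97 [ 0.5554 -0.0117  0.1232] yaw -75.4 F [0.35 0.31 2.21] w 0.024 30.000176872126758
T 8.03 [ 0.5554 -0.0117  0.1232] yaw -75.4 F [ 0.69 -0.03  1.52] w 0.0236 30.000180937349796
T 8.07 [ 0.5554 -0.0116  0.1232] yaw -75.4 F [ 0.61 -0.61  2.13] w 0.0236 30.000081975013018
T 8.12 [ 0.5553 -0.0117  0.1232] yaw -75.4 F [ 0.71 -0.11  1.99] w 0.0239 30.000226967968047
T 8.18 [ 0.5553 -0.0116  0.1232] yaw -75.4 F [0.57 0.79 1.26] w 0.0238 30.00024768523872
T 8.22 [ 0.5553 -0.0117  0.1231] yaw -75.4 F [ 1.35 -0.68  2.09] w 0.0238 30.00026365276426
```

Contact is about 3.8 N, so the rod travelled about 11 mm and S2 is about 38.5 mm deep: S2 goes in the tray. Lifting, then on to S4.

step_arm --pt "0 0 0.15 0 -1" --pt "0 0 0.2 0 -1" --pt "0 0 0.18 0 -1" --pt "0.027 -0.174 0 0 -1" --pt "0.027 -0.174 0 0 -1" --pt "0.027 -0.174 0 0 -1" --pt "0.027 -0.174 0 0 -1" --pt "0 0 0 0 -1" --pt "0 0 0 0 -1"

```text
time_s: 9.4
ee_pos: [0.5705, -0.1154, 0.2014]
eef_rot: [[0.968, 0.251, -0.002], [0.251, -0.968, 0.001], [-0.002, -0.002, -1.0]]
contact_force: [-0.3, 0.0, -1.2]
gripper_width: 0.0236
finger_force: 30.0
```

Run:
```python
from h import *
for o in locate():print(o)
for i in range(4):
  st(); manip.read_camera('wrist')
snap('side','s3')
```

```text
('side', 454.7, -116.8, 36, 36, 42)
('scene', 454.3, -116.0, 33, 35, 42)
T 9.5 [ 0.5708 -0.115   0.2018] yaw -75.4 F [-0.08 -0.79 -2.17] w 0.0239 30.000069346278906
T 9.55 [ 0.571  -0.1151  0.2021] yaw -75.4 F [-0.24  0.33 -1.91] w 0.0234 30.00000201165676
T 9.6 [ 0.5711 -0.1151  0.2022] yaw -75.4 F [-0.75 -0.29 -0.98] w 0.0242 30.000012670643628
T 9.65 [ 0.5712 -0.1152  0.2024] yaw -75.4 F [-0.39  0.88 -2.18] w 0.024 30.00005826819688
```

step_arm --pt "0 -0.003 -0.13 0 -1" --pt "0 0 -0.12 0 -1" --pt "0 0 0 0 -1" --pt "0 0 0 0 -1"

```text
time_s: 10.25
ee_pos: [0.5712, -0.1164, 0.1645]
eef_rot: [[0.968, 0.251, -0.001], [0.251, -0.968, 0.0], [-0.001, -0.0, -1.0]]
contact_force: [-0.4, 0.1, -1.3]
gripper_width: 0.0238
finger_force: 30.0
```

Run:
```python
from h import *
for i in range(3):
  st(); manip.read_camera('wrist')
```

```text
T 10.25 [ 0.5712 -0.1164  0.1645] yaw -75.4 F [-0.44  0.08 -1.28] w 0.0238 29.999971012584865
T 10.3 [ 0.5715 -0.1166  0.1651] yaw -75.5 F [-1.05 -0.37 -2.35] w 0.0235 29.999996940605342
T 10.35 [ 0.5717 -0.1166  0.1655] yaw -75.5 F [-0.11 -0.5  -2.37] w 0.0238 29.999950896017253
```

The rod is inside S4's bore with no contact. Lowering to the 36 mm level, TCP 0.137.

step_arm --pt "0 0 -0.08 0 -1" --pt "0 0 -0.07 0 -1" --pt "0 0 -0.04 0 -1" --pt "0 0 0 0 -1" --pt "0 0 0 0 -1" --pt "0 0 0 0 -1"

```text
time_s: 11.15
ee_pos: [0.5716, -0.1165, 0.1368]
eef_rot: [[0.968, 0.251, 0.001], [0.251, -0.968, -0.0], [0.001, 0.0, -1.0]]
contact_force: [-0.3, 0.0, -2.0]
gripper_width: 0.0237
finger_force: 30.0
```

Run:
```python
from h import *
for i in range(5):
  st(); manip.read_camera('wrist')
```

```text
T 11.15 [ 0.5716 -0.1165  0.1368] yaw -75.4 F [-0.27  0.02 -1.96] w 0.0237 29.99995529651642
T 11.2 [ 0.5716 -0.1166  0.1369] yaw -75.4 F [-0.61  0.9  -1.89] w 0.0236 29.99992158729583
T 11.25 [ 0.5715 -0.1165  0.1368] yaw -75.4 F [ 0.14 -0.8  -1.21] w 0.0234 29.99990316107869
T 11.3 [ 0.5714 -0.1165  0.1367] yaw -75.4 F [-0.23 -0.39 -1.65] w 0.0237 29.99995640013367
T 11.35 [ 0.5714 -0.1165  0.1367] yaw -75.4 F [ 0.31  0.3  -1.11] w 0.0237 29.999998100101948
```

No contact here either, so S4 is deep. Going on to the floor.

step_arm --pt "0 0 -0.03 0 -1" --pt "0 0 -0.03 0 -1" --pt "0 0 -0.03 0 -1" --pt "0 0 0 0 -1" --pt "0 0 0 0 -1"

```text
time_s: 12.02
ee_pos: [0.5713, -0.1164, 0.1231]
eef_rot: [[0.968, 0.251, -0.0], [0.251, -0.968, 0.0], [-0.0, -0.0, -1.0]]
contact_force: [-1.3, 0.7, 0.3]
gripper_width: 0.0239
finger_force: 30.0
```

Run:
```python
from h import *
for i in range(5):
  st(); manip.read_camera('wrist')
```

```text
T 12.03 [ 0.5713 -0.1164  0.1231] yaw -75.4 F [-1.35  0.74  0.34] w 0.0239 30.000398461706936
T 12.07 [ 0.5713 -0.1164  0.1231] yaw -75.4 F [-0.61 -0.12  0.4 ] w 0.0238 30.000524148344994
T 12.12 [ 0.5713 -0.1164  0.1231] yaw -75.4 F [-0.23  0.61 -0.34] w 0.0238 30.000484501942992
T 12.18 [ 0.5713 -0.1164  0.1231] yaw -75.4 F [-0.49  0.57 -0.04] w 0.0239 30.000495677813888
T 12.22 [ 0.5713 -0.1164  0.1231] yaw -75.4 F [-0.77  0.25  0.67] w 0.0241 30.00049201771617
```

S4 shows about 2 N of contact, about 47 mm deep: tray. On to S3.

step_arm --pt "0 0 0.15 0 -1" --pt "0 0 0.2 0 -1" --pt "0 0 0.18 0 -1" --pt "-0.179 0 0 0 -1" --pt "-0.2 0 0 0 -1" --pt "-0.2 0 0 0 -1" --pt "-0.2 0 0 0 -1" --pt "0 0 0 0 -1" --pt "0 0 0 0 -1" --pt "0 0 0 0 -1"

```text
time_s: 13.52
ee_pos: [0.4552, -0.1166, 0.2025]
eef_rot: [[0.968, 0.251, 0.001], [0.251, -0.968, -0.0], [0.001, 0.0, -1.0]]
contact_force: [0.6, 0.7, -1.5]
gripper_width: 0.0238
finger_force: 30.0
```

Run:
```python
from h import *
for o in locate():print(o)
for i in range(2):
  st(); manip.read_camera('wrist')
```

```text
('side', 572.2, -116.3, 36, 35, 87)
('scene', 571.2, -116.4, 35, 34, 88)
T 13.62 [ 0.455  -0.1165  0.2023] yaw -75.4 F [-0.16 -0.74 -2.9 ] w 0.0232 29.999939636327326
T 13.68 [ 0.4548 -0.1164  0.2023] yaw -75.4 F [-0.59 -0.07 -0.8 ] w 0.024 29.999954137019813
```

step_arm --pt "0 0 -0.13 0 -1" --pt "0 0 -0.12 0 -1" --pt "0 0 0 0 -1" --pt "0 0 0 0 -1"

```text
time_s: 14.22
ee_pos: [0.4548, -0.1166, 0.1655]
eef_rot: [[0.968, 0.251, 0.001], [0.251, -0.968, -0.0], [0.0, 0.0, -1.0]]
contact_force: [-0.4, 1.0, -0.3]
gripper_width: 0.024
finger_force: 30.0
```

Run:
```python
from h import *
for i in range(3):
  st(); manip.read_camera('wrist')
```

```text
T 14.22 [ 0.4548 -0.1166  0.1655] yaw -75.4 F [-0.44  1.01 -0.26] w 0.024 30.00003003515303
T 14.28 [ 0.455  -0.1167  0.1658] yaw -75.4 F [-0.41 -0.1  -2.65] w 0.0238 30.000008884817362
T 14.32 [ 0.4551 -0.1167  0.1659] yaw -75.4 F [-0.02 -0.15 -0.94] w 0.0233 29.999974435195327
```

step_arm --pt "0 0 -0.08 0 -1" --pt "0 0 -0.07 0 -1" --pt "0 0 -0.04 0 -1" --pt "0 0 0 0 -1" --pt "0 0 0 0 -1" --pt "0 0 0 0 -1"

```text
time_s: 15.12
ee_pos: [0.4546, -0.1165, 0.1367]
eef_rot: [[0.968, 0.251, 0.001], [0.251, -0.968, -0.0], [0.0, 0.0, -1.0]]
contact_force: [0.9, -0.7, -1.0]
gripper_width: 0.0238
finger_force: 30.0
```

Run:
```python
from h import *
for i in range(5):
  st(); manip.read_camera('wrist')
```

```text
T 15.12 [ 0.4546 -0.1165  0.1367] yaw -75.4 F [ 0.89 -0.72 -1.01] w 0.0238 30.000030915252864
T 15.18 [ 0.4546 -0.1165  0.1367] yaw -75.4 F [ 0.84 -0.48 -1.35] w 0.024 30.000005238689482
T 15.22 [ 0.4546 -0.1165  0.1367] yaw -75.4 F [-0.12 -0.82 -2.3 ] w 0.0241 29.99994636978954
T 15.28 [ 0.4545 -0.1165  0.1366] yaw -75.4 F [ 1.13 -0.13 -1.97] w 0.024 29.999981950968504
T 15.32 [ 0.4545 -0.1165  0.1365] yaw -75.4 F [ 0.67 -0.17 -2.93] w 0.0233 29.99986746814102
```

Mean Fz is -1.9 N, so no contact: S3 is deep too. Going to the floor.

step_arm --pt "0 0 -0.03 0 -1" --pt "0 0 -0.03 0 -1" --pt "0 0 -0.03 0 -1" --pt "0 0 0 0 -1" --pt "0 0 0 0 -1"

```text
time_s: 16.0
ee_pos: [0.4547, -0.1166, 0.1232]
eef_rot: [[0.968, 0.251, 0.001], [0.251, -0.968, -0.0], [0.0, 0.0, -1.0]]
contact_force: [0.6, 1.1, 1.4]
gripper_width: 0.0239
finger_force: 30.0
```

Run:
```python
from h import *
for i in range(5):
  st(); manip.read_camera('wrist')
```

```text
T 16.0 [ 0.4547 -0.1166  0.1232] yaw -75.4 F [0.59 1.14 1.43] w 0.0239 30.000000628642738
T 16.05 [ 0.4547 -0.1166  0.1232] yaw -75.4 F [ 0.83 -0.51  2.21] w 0.0238 30.00013131648302
T 16.1 [ 0.4547 -0.1166  0.1232] yaw -75.4 F [-0.05 -0.52  2.22] w 0.0237 30.00020335894078
T 16.15 [ 0.4546 -0.1165  0.1231] yaw -75.4 F [-0.05 -0.5   2.15] w 0.0236 30.00014912802726
T 16.2 [ 0.4546 -0.1166  0.1231] yaw -75.4 F [ 0.79 -0.3   2.  ] w 0.0235 30.000235964544117
```

S3 has contact of about 3.8 N, about 38.5 mm deep: tray. I'll lift and move part-way to S1, looking at it on the way.

step_arm --pt "0 0 0.15 0 -1" --pt "0 0 0.2 0 -1" --pt "0 0 0.18 0 -1" --pt "0 0.26 0 0 -1" --pt "0 0.28 0 0 -1" --pt "0 0.28 0 0 -1" --pt "0 0 0 0 -1" --pt "0 0 0 0 -1"

```text
time_s: 17.25
ee_pos: [0.4539, 0.0064, 0.2018]
eef_rot: [[0.968, 0.252, -0.001], [0.252, -0.968, -0.0], [-0.001, 0.0, -1.0]]
contact_force: [0.6, -0.4, -1.8]
gripper_width: 0.0236
finger_force: 30.0
```

Run:
```python
from h import *
for o in locate():print(o)
st()
a=snap('side','s4');b=snap('wrist','s4w')
x=np.hstack([cv2.resize(a['frame'][130:350,160:360],(400,440)),cv2.resize(b['frame'],(400,300))[np.minimum(np.arange(440),299)]])[:,:,::-1];cv2.imwrite('pics/c5.png',x)
print(proj(a,[.4436,.1263,.06])); print(proj(b,[.4436,.1263,.06]))
```

```text
('side', 454.8, -116.4, 36, 36, 42)
('scene', 454.7, -116.5, 33, 34, 42)
('side', 572.6, -116.2, 36, 35, 89)
('scene', 571.1, -116.0, 35, 35, 88)
('side', 556.2, -12.3, 35, 37, 14)
('scene', 556.0, -12.5, 33, 34, 14)
T 17.35 [0.4542 0.0058 0.202 ] yaw -75.5 F [-0.35 -0.4  -1.63] w 0.0239 29.999869507737458
[[212.43539415 211.57993014]]
[[151.46321625 206.60570383]]
```

View pics/c5.png

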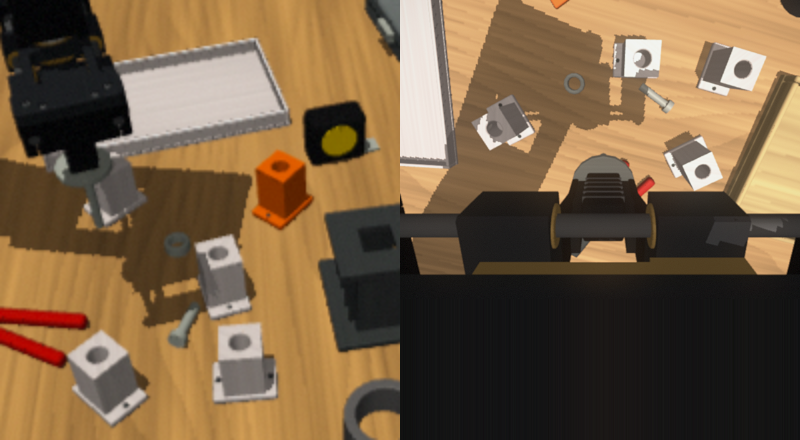

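S1 is at full-resolution wrist pixel (150,206), against a predicted (151,207), so it hasn't moved. S2, S3 and S4 haven't either. Moving over S1.

step_arm --pt "-0.024 0.267 0 0 -1" --pt "-0.024 0.267 0 0 -1" --pt "-0.024 0.267 0 0 -1" --pt "0 0 0 0 -1" --pt "0 0 -0.13 0 -1" --pt "0 0 -0.12 0 -1" --pt "0 0 0 0 -1" --pt "0 0 0 0 -1" --pt "0 0 0 0 -1"

```text
time_s: 18.58
ee_pos: [0.4444, 0.1264, 0.1659]
eef_rot: [[0.968, 0.251, 0.002], [0.251, -0.968, 0.0], [0.002, 0.0, -1.0]]
contact_force: [0.7, 0.5, -1.7]
gripper_width: 0.0239
finger_force: 30.0
```

Run:
```python
from h import *
for i in range(4):
  st(); manip.read_camera('wrist')
```

```text
T 18.57 [0.4444 0.1264 0.1659] yaw -75.5 F [ 0.67  0.48 -1.69] w 0.0239 29.999927133321762
T 18.62 [0.4443 0.1265 0.1658] yaw -75.5 F [-0.05  0.32 -2.56] w 0.0238 29.999966877512634
T 18.68 [0.4442 0.1266 0.1657] yaw -75.5 F [-0.04  0.56 -1.72] w 0.0238 29.99987484421581
T 18.73 [0.444  0.1267 0.1655] yaw -75.5 F [-0.44 -0.1  -1.78] w 0.0232 29.999941801652312
```

step_arm --pt "0 0 -0.08 0 -1" --pt "0 0 -0.07 0 -1" --pt "0 0 -0.04 0 -1" --pt "0 0 0 0 -1" --pt "0 0 0 0 -1" --pt "0 0 0 0 -1"

```text
time_s: 19.52
ee_pos: [0.4436, 0.1268, 0.1367]
eef_rot: [[0.968, 0.251, 0.0], [0.251, -0.968, 0.0], [0.0, -0.0, -1.0]]
contact_force: [-0.2, 0.5, 1.7]
gripper_width: 0.0236
finger_force: 30.0
```

Run:
```python
from h import *
for i in range(5):
  st(); manip.read_camera('wrist')
```

```text
T 19.52 [0.4436 0.1268 0.1367] yaw -75.4 F [-0.23  0.48  1.74] w 0.0236 30.00021044164896
T 19.57 [0.4436 0.1267 0.1367] yaw -75.4 F [-1.02  0.84  2.  ] w 0.0236 30.000284761190414
T 19.62 [0.4436 0.1267 0.1366] yaw -75.4 F [-0.83 -0.17  1.08] w 0.0238 30.00010724645108
T 19.68 [0.4436 0.1267 0.1365] yaw -75.4 F [-1.18  0.01  0.6 ] w 0.0236 30.000156071037054
T 19.73 [0.4436 0.1267 0.1365] yaw -75.4 F [-0.42  0.1   0.41] w 0.0238 30.00007204245776
```

S1 is in contact with about 3 N, about 7.5 mm of travel, so about 29 mm deep: box. Now the gauge goes back to its stand.

step_arm --pt "0 0 0.15 0 -1" --pt "0 0 0.22 0 -1" --pt "0 0 0.22 0 -1" --pt "0.217 -0.131 0 0 -1" --pt "0.3 -0.19 0 0 -1" --pt "0.3 -0.19 0 0 -1" --pt "0.3 -0.19 0 0 -1" --pt "0.3 -0.19 0 0 -1" --pt "0.3 -0.19 0 0 -1" --pt "0 0 0 0 -1" --pt "0 0 0 0 -1" --pt "0 0 0 0 -1"

```text
time_s: 21.28
ee_pos: [0.7005, -0.0346, 0.2251]
eef_rot: [[0.968, 0.252, -0.0], [0.252, -0.968, 0.0], [-0.0, -0.0, -1.0]]
contact_force: [0.0, 0.5, -1.7]
gripper_width: 0.0239
finger_force: 30.0
```

Run:
```python
from h import *
for i in range(4):
  st(); manip.read_camera('wrist')
```

```text
T 21.27 [ 0.7005 -0.0346  0.2251] yaw -75.4 F [ 0.04  0.46 -1.68] w 0.0239 29.999916069209576
T 21.32 [ 0.7005 -0.0345  0.2255] yaw -75.4 F [ 0.86 -0.74 -1.67] w 0.0235 29.999956735409796
T 21.38 [ 0.7007 -0.0345  0.2257] yaw -75.4 F [ 0.19 -0.94 -2.44] w 0.0239 29.999926406890154
T 21.43 [ 0.7008 -0.0346  0.2258] yaw -75.4 F [ 0.45 -0.96 -1.38] w 0.0237 30.000006551854312
```

step_arm --pt "0 -0.006 0 0 -1" --pt "0 0 -0.15 0 -1" --pt "0 0 -0.2 0 -1" --pt "0 0 -0.2 0 -1" --pt "0 0 -0.07 0 -1" --pt "0 0 -0.02 0 -1" --pt "0 0 0 0 -1" --pt "0 0 0 0 -1" --pt "0 0 0 0 -1"

```text
time_s: 22.6
ee_pos: [0.7017, -0.0364, 0.13]
eef_rot: [[0.968, 0.251, 0.002], [0.251, -0.968, -0.0], [0.001, 0.001, -1.0]]
contact_force: [-0.0, 0.0, -0.9]
gripper_width: 0.024
finger_force: 30.0
```

Run:
```python
from h import *
for i in range(4):
  st(); manip.read_camera('wrist')
```

```text
T 22.6 [ 0.7017 -0.0364  0.13  ] yaw -75.4 F [-0.03  0.01 -0.86] w 0.024 30.000029867514968
T 22.65 [ 0.7016 -0.0364  0.1297] yaw -75.4 F [-0.34  0.1  -1.25] w 0.0239 30.000043180771172
T 22.7 [ 0.7014 -0.0364  0.1295] yaw -75.4 F [-0.22  0.31 -0.49] w 0.0239 29.99991158489138
T 22.75 [ 0.7013 -0.0363  0.1293] yaw -75.4 F [-0.58 -0.16 -1.34] w 0.0239 29.999969615601003
```

Lower the last 1 mm, then release.

step_arm --pt "0 0.004 -0.006 0 -1" --pt "0 0 0 0 -1" --pt "0 0 0 0 -1"

```text
time_s: 23.18
ee_pos: [0.7013, -0.0358, 0.1282]
eef_rot: [[0.968, 0.251, 0.0], [0.251, -0.968, -0.0], [0.0, 0.0, -1.0]]
contact_force: [0.4, -1.1, -0.3]
gripper_width: 0.0235
finger_force: 30.0
```

Run:
```python
from h import *
for i in range(3):
  st(); manip.read_camera('wrist')
```

```text
T 23.18 [ 0.7013 -0.0358  0.1282] yaw -75.4 F [ 0.36 -1.05 -0.29] w 0.0235 29.9999884609133
T 23.23 [ 0.7013 -0.0358  0.1282] yaw -75.4 F [ 0.65 -0.78  0.71] w 0.0242 29.99967443291098
T 23.27 [ 0.7013 -0.0358  0.1282] yaw -75.4 F [0.49 0.32 0.56] w 0.0235 30.00008943490684
```

step_arm --pt "0 0 0 0 0" --pt "0 0 0 0 1" --pt "0 0 0 0 1" --pt "0 0 0 0 1" --pt "0 0 0.1 0 1" --pt "0 0 0.25 0 1" --pt "0 0 0.3 0 1" --pt "0 0 0 0 1" --pt "0 0 0 0 1"

```text
time_s: 24.45
ee_pos: [0.7012, -0.0357, 0.2263]
eef_rot: [[0.968, 0.251, 0.001], [0.251, -0.968, -0.0], [0.001, 0.0, -1.0]]
contact_force: [-0.6, -0.1, -1.5]
gripper_width: 0.0867
finger_force: 0.0
```

Run:
```python
from h import *
a=load('side0')['frame'][140:220,165:315];a=cv2.resize(a,(600,320),interpolation=2)
w=snap('wrist','w6'); b=cv2.resize(w['frame'][120:320,160:420],(390,300))
o=np.zeros((600,600,3),np.uint8); o[:290]=a[:290]; o[300:,:390]=b; cv2.imwrite('pics/c6.png',o[:,:,::-1]); st()
```

```text
T 24.5 [ 0.7006 -0.0357  0.2248] yaw -75.4 F [ 0.14 -0.38  0.14] w 0.0868 0.0
```

View pics/c6.png

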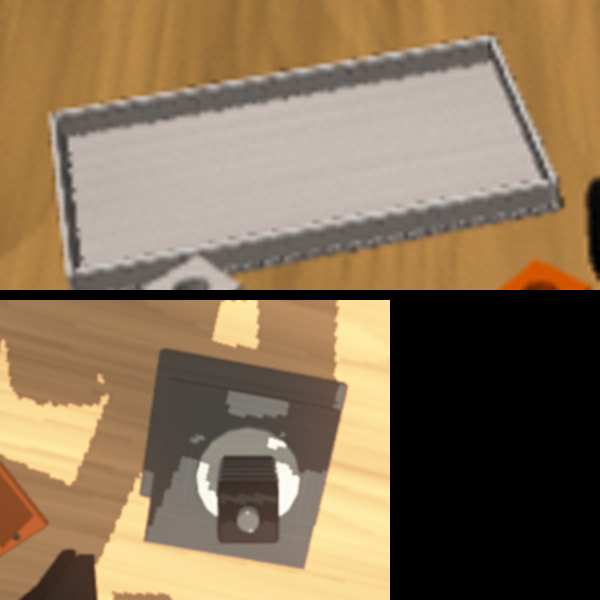

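The gauge is upright and seated in its stand. The tray's rim corners in the crop are (52,115), (490,38), (557,182) and (72,273).

Run:
```python
from h import *
c=load('side0')
q=np.array([ray(c,165+x/4,140+y/4,.022)[:2] for x,y in((52,115),(490,38),(557,182),(72,273))]);print(q.round(3),q.mean(0),[np.linalg.norm(q[i]-q[i-1]).round(3) for i in range(4)])
d=(q[1]-q[0])+(q[2]-q[3]);t=np.arctan2(d[1],d[0]);print(np.degrees(t))
for u in(-.08,0,.08):print(u,q.mean(0)+u*np.array([np.cos(t),np.sin(t)]))
for o in locate():print(o)
```

```text
[[0.338 0.343]
 [0.607 0.393]
 [0.638 0.239]
 [0.368 0.191]] [0.48793364 0.29155475] [np.float64(0.155), np.float64(0.274), np.float64(0.157), np.float64(0.275)]
10.440823532507416
-0.08 [0.40925823 0.27705716]
0 [0.48793364 0.29155475]
0.08 [0.56660905 0.30605234]
('side', 442.7, -94.2, 36, 36, 42)
('scene', 442.1, -94.0, 33, 35, 43)
('scene', 554.8, -11.3, 34, 37, 14)
('side', 572.6, -116.2, 36, 35, 89)
('scene', 570.4, -116.2, 35, 36, 88)
('side', 562.2, -69.0, 36, 32, 12)
('side', 556.2, -12.5, 35, 37, 13)
```

S3 has been knocked to (0.442, -0.094), yaw 42°, and the others haven't moved. Measured tray: centre (0.488, 0.2915), yaw 10.4°, sides 275 x 156 mm. Picking S2 first.

step_arm --pt "-0.322 0.053 0 -0.0044 0.5" --pt "-0.322 0.053 0 0 0.5" --pt "-0.322 0.053 0 0 0.5" --pt "0 0 -0.2 0 0.5" --pt "0 0 -0.3 0 0.5" --pt "0 0 -0.3 0 0.5" --pt "0 0 0 0 0.5" --pt "0 0 0 0 0.5"

```text
time_s: 25.6
ee_pos: [0.5568, -0.012, 0.1065]
eef_rot: [[0.974, 0.224, 0.001], [0.224, -0.974, -0.0], [0.001, 0.0, -1.0]]
contact_force: [0.3, -0.4, 0.7]
gripper_width: 0.0652
finger_force: 0.0
```

Run:
```python
from h import *
st();manip.read_camera('wrist');st()
```

```text
T 25.6 [ 0.5568 -0.012   0.1065] yaw -77.0 F [ 0.3  -0.36  0.71] w 0.0652 0.0
T 25.65 [ 0.5576 -0.0121  0.1074] yaw -77.0 F [-0.04 -0.2   0.6 ] w 0.0655 0.0
```

step_arm --pt "-0.01 0 -0.2 0 0.5" --pt "0 0 -0.15 0 0.5" --pt "0 0 -0.067 0 0.5" --pt "0 0 0 0 0.5" --pt "0 0 0 0 -1" --pt "0 0 0 0 -1" --pt "0 0 0 0 -1" --pt "0 0 0 0 -1" --pt "0 0 0 0 -1" --pt "0 0 0 0 -1"

```text
time_s: 26.9
ee_pos: [0.5549, -0.0116, 0.0433]
eef_rot: [[0.974, 0.224, 0.0], [0.224, -0.974, 0.0], [0.0, -0.0, -1.0]]
contact_force: [-1.8, 2.8, 5.1]
gripper_width: 0.0357
finger_force: 30.0
```

Run:
```python
from h import *
st();manip.read_camera('wrist');st()
```

```text
T 26.9 [ 0.5549 -0.0116  0.0433] yaw -77.0 F [-1.78  2.77  5.09] w 0.0357 29.999591410160065
T 26.95 [ 0.5549 -0.0116  0.0433] yaw -77.0 F [-1.49  2.62  5.22] w 0.0356 29.999596760608256
```

step_arm --pt "0 0 0.15 0 -1" --pt "0 0 0.28 0 -1" --pt "0 0 0.28 0 -1" --pt "0.01 0.2 0 0 -1" --pt "0.01 0.3 0 0 -1" --pt "0.01 0.3 0 0 -1" --pt "0.01 0.3 0 0 -1" --pt "0.01 0.3 0 0 -1" --pt "0.01 0.3 0 0 -1" --pt "0.01 0.3 0 0 -1" --pt "0.01 0.12 0 0 -1" --pt "0 0 0 0 -1"

```text
time_s: 28.45
ee_pos: [0.5662, 0.3064, 0.1483]
eef_rot: [[0.974, 0.226, -0.001], [0.226, -0.974, -0.001], [-0.002, 0.001, -1.0]]
contact_force: [0.6, -1.3, -2.7]
gripper_width: 0.0359
finger_force: 30.0
```

step_arm --pt "0 0 -0.2 0 -1" --pt "0 0 -0.2 0 -1" --pt "0 0 0 0 -1" --pt "0 0 0 0 -1" --pt "0 0 0 0 -1"

```text
time_s: 29.08
ee_pos: [0.5681, 0.3061, 0.0915]
eef_rot: [[0.975, 0.224, 0.003], [0.224, -0.975, 0.001], [0.003, -0.0, -1.0]]
contact_force: [0.5, -0.3, -2.2]
gripper_width: 0.0353
finger_force: 30.0
```

Run:
```python
from h import *
st();manip.read_camera('wrist');st()
```

```text
T 29.07 [0.5681 0.3061 0.0915] yaw -77.1 F [ 0.51 -0.29 -2.16] w 0.0353 29.999620411545038
T 29.12 [0.568  0.3062 0.0913] yaw -77.0 F [ 0.5  -0.39 -2.1 ] w 0.0359 29.999682675115764
```

step_arm --pt "0 0 -0.15 0 -1" --pt "0 0 -0.1 0 -1" --pt "0 0 -0.025 0 -1" --pt "0 0 -0.008 0 -1" --pt "0 0 0 0 -1" --pt "0 0 0 0 -1" --pt "0 0 0 0 -1"

```text
time_s: 30.0
ee_pos: [0.567, 0.3062, 0.0474]
eef_rot: [[0.974, 0.224, 0.001], [0.224, -0.974, 0.0], [0.001, -0.0, -1.0]]
contact_force: [0.1, 0.3, -1.9]
gripper_width: 0.0355
finger_force: 30.0
```

step_arm --pt "0 0 -0.008 0 -1" --pt "0 0 0 0 -1" --pt "0 0 0 0 -1"

```text
time_s: 30.38
ee_pos: [0.5671, 0.3063, 0.0474]
eef_rot: [[0.974, 0.225, 0.001], [0.225, -0.974, 0.0], [0.001, -0.0, -1.0]]
contact_force: [-3.7, -1.6, 6.4]
gripper_width: 0.036
finger_force: 30.0
```

It has touched the tray floor. I'm releasing, rising and heading back to S4.

step_arm --pt "0 0 0 0 0.5" --pt "0 0 0 0 0.5" --pt "0 0 0 0 0.5" --pt "0 0 0.15 0 0.5" --pt "0 0 0.3 0 0.5" --pt "0 0 0.3 0 0.5" --pt "0.005 -0.2 0 -0.013 0.5" --pt "0.005 -0.3 0 -0.013 0.5" --pt "0.005 -0.3 0 -0.013 0.5" --pt "0.005 -0.3 0 0 0.5" --pt "0.005 -0.3 0 0 0.5" --pt "0.005 -0.3 0 0 0.5"

```text
time_s: 31.88
ee_pos: [0.5718, 0.0497, 0.1603]
eef_rot: [[1.0, -0.019, 0.003], [-0.019, -1.0, -0.0], [0.003, 0.0, -1.0]]
contact_force: [-0.6, -0.7, -0.1]
gripper_width: 0.0655
finger_force: 0.0
```

step_arm --pt "0 -0.3 0 0 0.5" --pt "0 -0.3 0 0 0.5" --pt "0 -0.3 0 0 0.5" --pt "0 -0.217 0 0 0.5" --pt "0 0 0 0 0.5" --pt "0 0 -0.2 0 0.5" --pt "0 0 -0.2 0 0.5" --pt "0 0 0 0 0.5" --pt "0 0 0 0 0.5"

```text
time_s: 33.0
ee_pos: [0.5721, -0.116, 0.0999]
eef_rot: [[1.0, -0.018, 0.002], [-0.018, -1.0, -0.0], [0.002, 0.0, -1.0]]
contact_force: [0.1, -0.1, 0.2]
gripper_width: 0.0653
finger_force: 0.0
```

Run:
```python
from h import *
st();
for o in locate():print(o)
st()
```

```text
T 33.0 [ 0.5721 -0.116   0.0999] yaw -91.0 F [ 0.14 -0.1   0.25] w 0.0653 0.0
('side', 442.6, -94.5, 37, 36, 42)
T 33.1 [ 0.5726 -0.1164  0.1004] yaw -91.0 F [0.19 0.33 0.06] w 0.0653 0.0
```

step_arm --pt "-0.003 0 -0.17 0 0.5" --pt "0 0 -0.13 0 0.5" --pt "0 0 -0.064 0 0.5" --pt "0 0 0 0 0.5" --pt "0 0 0 0 -1" --pt "0 0 0 0 -1" --pt "0 0 0 0 -1" --pt "0 0 0 0 -1" --pt "0 0 0 0 -1" --pt "0 0 0 0 -1"

```text
time_s: 34.35
ee_pos: [0.5712, -0.1162, 0.0442]
eef_rot: [[1.0, -0.019, 0.001], [-0.019, -1.0, 0.0], [0.001, -0.0, -1.0]]
contact_force: [-0.4, 3.3, 4.6]
gripper_width: 0.0358
finger_force: 30.0
```

step_arm --pt "0 0 0.15 0 -1" --pt "0 0 0.28 0 -1" --pt "0 0 0.28 0 -1" --pt "-0.055 0.218 0 0.016 -1" --pt "-0.055 0.28 0 0.016 -1" --pt "-0.055 0.28 0 0 -1" --pt "-0.055 0.28 0 0 -1" --pt "-0.055 0.28 0 0 -1" --pt "-0.055 0.28 0 0 -1" --pt "-0.055 0.28 0 0 -1" --pt "-0.055 0.28 0 0 -1" --pt "-0.055 0.28 0 0 -1"

```text
time_s: 35.85
ee_pos: [0.4956, 0.253, 0.1491]
eef_rot: [[0.983, 0.181, -0.001], [0.181, -0.983, -0.001], [-0.001, 0.001, -1.0]]
contact_force: [0.5, -0.2, -2.3]
gripper_width: 0.0354
finger_force: 30.0
```

step_arm --pt "-0.06 0.26 0 0 -1" --pt "0 0 0 0 -1" --pt "0 0 -0.2 0 -1" --pt "0 0 -0.2 0 -1" --pt "0 0 0 0 -1" --pt "0 0 0 0 -1" --pt "0 0 0 0 -1" --pt "0 0 0 0 -1"

```text
time_s: 36.85
ee_pos: [0.4884, 0.2915, 0.0915]
eef_rot: [[0.983, 0.181, 0.002], [0.181, -0.983, 0.001], [0.002, -0.0, -1.0]]
contact_force: [0.3, -0.0, -2.8]
gripper_width: 0.0358
finger_force: 30.0
```

Run:
```python
from h import *
st();manip.read_camera('wrist');st()
```

```text
T 36.85 [0.4884 0.2915 0.0915] yaw -79.6 F [ 0.34 -0.04 -2.83] w 0.0358 29.99984700974892
T 36.9 [0.4882 0.2915 0.0912] yaw -79.5 F [ 0.1   0.22 -2.82] w 0.0361 29.99990806754795
```

step_arm --pt "0 0 -0.15 0 -1" --pt "0 0 -0.1 0 -1" --pt "0 0 -0.03 0 -1" --pt "0 0 -0.008 0 -1" --pt "0 0 0 0 -1" --pt "0 0 0 0 -1" --pt "0 0 0 0 -1"

```text
time_s: 37.78
ee_pos: [0.4875, 0.2913, 0.0482]
eef_rot: [[0.983, 0.182, -0.0], [0.182, -0.983, -0.0], [-0.0, 0.0, -1.0]]
contact_force: [-3.9, -1.2, 5.1]
gripper_width: 0.0359
finger_force: 30.0
```

S4 is on the tray floor. I'll release, rise, and check S3's surroundings (the pliers) before going in.

step_arm --pt "0 0 0 0 0.5" --pt "0 0 0 0 0.5" --pt "0 0 0 0 0.5" --pt "0 0 0.15 0 0.5" --pt "0 0 0.3 0 0.5" --pt "0 0 0.3 0 0.5" --pt "0 0 0 0 0.5"

```text
time_s: 38.65
ee_pos: [0.4906, 0.2926, 0.1644]
eef_rot: [[0.983, 0.181, 0.008], [0.181, -0.983, 0.004], [0.009, -0.002, -1.0]]
contact_force: [0.8, 0.3, -0.6]
gripper_width: 0.0653
finger_force: 0.0
```

Run:
```python
from h import *
for o in locate():print(o)
a=snap('side','s7');b=snap('scene','s7b')
x=np.vstack([np.hstack([cv2.resize(a['frame'][150:350,160:360],(400,400)),cv2.resize(b['frame'][140:340,180:380],(400,400))])])[:,:,::-1];cv2.imwrite('pics/c7.png',x)
```

```text
('side', 461.4, -139.9, 36, 34, 42)
('side', 442.8, -94.0, 36, 36, 42)
('scene', 441.9, -94.7, 32, 33, 41)
('side', 444.3, 126.2, 37, 36, 42)
```

View pics/c7.png

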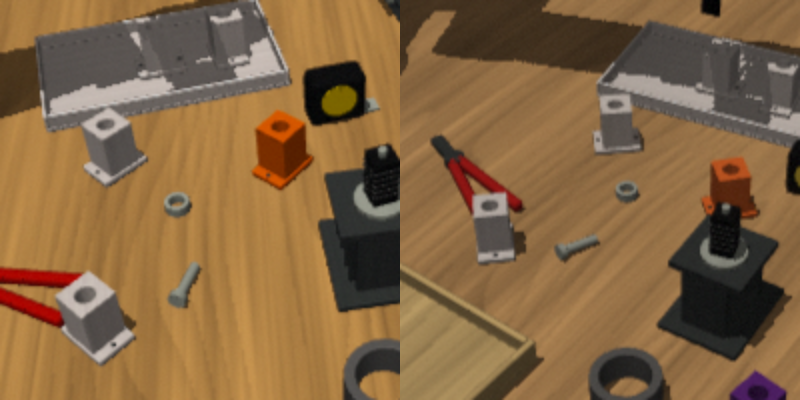

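Two sockets stand upright in the tray. S3 at crop (88,300) sits right beside the pliers' handles, with ends near side crop (82,283) and (62,320), so I'll check the clearance there.

Run:
```python
from h import *
a=load('side0');b=load('scene0');s=load('s7');t=load('s7b')
for z in(.005,.015):
  print(z,'s0 ends',ray(a,203,291,z).round(3),ray(a,191,308,z).round(3),ray(a,146,294,z).round(3),'s7b end',ray(t,180+520/2-400/2,140+205/2,z).round(3), 's7 lower',ray(s,191,310,z).round(3))
c=np.array([.4425,-.0945])
for d in(-48,42):
  u=np.array([np.cos(np.radians(d)),np.sin(np.radians(d))]); print(d,c+u*.04,c-u*.04)
```

```text
0.005 s0 ends [ 0.427 -0.035  0.005] [ 0.409 -0.072  0.005] [ 0.322 -0.03   0.005] s7b end [ 0.424 -0.031  0.005] s7 lower [ 0.41  -0.077  0.005]
0.015 s0 ends [ 0.43  -0.043  0.015] [ 0.412 -0.08   0.015] [ 0.326 -0.039  0.015] s7b end [ 0.432 -0.039  0.015] s7 lower [ 0.413 -0.084  0.015]
-48 [ 0.46926522 -0.12422579] [ 0.41573478 -0.06477421]
42 [ 0.47222579 -0.06773478] [ 0.41277421 -0.12126522]
```

The handle ends are near (0.427,-0.037) and (0.411,-0.077). Closing along 42° keeps both fingers clear, so I turn -58.4°.

step_arm --pt "-0.03 -0.2 0 -0.027 0.5" --pt "-0.03 -0.26 0 -0.027 0.5" --pt "-0.03 -0.26 0 -0.027 0.5" --pt "-0.03 -0.26 0 -0.027 0.5" --pt "-0.03 -0.26 0 -0.027 0.5" --pt "-0.03 -0.26 0 -0.027 0.5" --pt "-0.03 -0.26 0 0 0.5" --pt "-0.03 -0.26 0 0 0.5" --pt "-0.03 -0.26 0 0 0.5" --pt "-0.033 -0.293 0 0 0.5" --pt "0 0 0 0 0.5" --pt "0 0 0 0 0.5"

```text
time_s: 40.35
ee_pos: [0.4413, -0.0942, 0.1583]
eef_rot: [[0.67, -0.742, -0.002], [-0.742, -0.67, 0.001], [-0.003, 0.001, -1.0]]
contact_force: [-0.7, -0.6, -0.5]
gripper_width: 0.0652
finger_force: 0.0
```

step_arm --pt "0 0 -0.2 0 0.5" --pt "0 0 -0.2 0 0.5" --pt "0 0 0 0 0.5" --pt "0 0 0 0 0.5" --pt "0 0 0 0 0.5"

```text
time_s: 40.98
ee_pos: [0.4432, -0.0947, 0.1009]
eef_rot: [[0.671, -0.741, 0.002], [-0.741, -0.671, -0.001], [0.002, -0.001, -1.0]]
contact_force: [-0.1, -0.2, -0.5]
gripper_width: 0.0653
finger_force: 0.0
```

Run:
```python
from h import *
st();manip.read_camera('wrist');st()
```

```text
T 40.98 [ 0.4432 -0.0947  0.1009] yaw -137.8 F [-0.1  -0.17 -0.48] w 0.0653 0.0
T 41.02 [ 0.4431 -0.0948  0.1008] yaw -137.8 F [ 0.09  0.96 -0.08] w 0.0651 0.0
```

To TCP 0.048 and grip.

step_arm --pt "-0.003 0 -0.17 0 0.5" --pt "0 0 -0.12 0 0.5" --pt "0 0 -0.057 0 0.5" --pt "0 0 0 0 0.5" --pt "0 0 0 0 -1" --pt "0 0 0 0 -1" --pt "0 0 0 0 -1" --pt "0 0 0 0 -1" --pt "0 0 0 0 -1" --pt "0 0 0 0 -1"

```text
time_s: 42.28
ee_pos: [0.4421, -0.0948, 0.0478]
eef_rot: [[0.671, -0.742, 0.001], [-0.742, -0.671, -0.0], [0.001, -0.001, -1.0]]
contact_force: [1.9, 1.2, 3.4]
gripper_width: 0.036
finger_force: 30.0
```

step_arm --pt "0 0 0.15 0 -1" --pt "0 0 0.28 0 -1" --pt "0 0 0.28 0 -1" --pt "-0.022 0.2 0 0.027 -1" --pt "-0.025 0.28 0 0.027 -1" --pt "-0.025 0.28 0 0.027 -1" --pt "-0.025 0.28 0 0.027 -1" --pt "-0.025 0.28 0 0.027 -1" --pt "-0.025 0.28 0 0.027 -1" --pt "-0.025 0.28 0 0 -1" --pt "-0.025 0.28 0 0 -1" --pt "-0.025 0.28 0 0 -1"

```text
time_s: 43.78
ee_pos: [0.4072, 0.2722, 0.1529]
eef_rot: [[0.983, 0.182, -0.002], [0.182, -0.983, -0.001], [-0.002, 0.001, -1.0]]
contact_force: [0.4, -1.1, -2.7]
gripper_width: 0.036
finger_force: 30.0
```

step_arm --pt "0 0.039 0 0 -1" --pt "0 0 0 0 -1" --pt "0 0 -0.2 0 -1" --pt "0 0 -0.2 0 -1" --pt "0 0 0 0 -1" --pt "0 0 0 0 -1" --pt "0 0 0 0 -1" --pt "0 0 0 0 -1"

```text
time_s: 44.78
ee_pos: [0.4092, 0.2774, 0.0951]
eef_rot: [[0.983, 0.181, 0.002], [0.181, -0.983, 0.001], [0.002, -0.001, -1.0]]
contact_force: [0.8, 0.2, -2.6]
gripper_width: 0.036
finger_force: 30.0
```

Run:
```python
from h import *
st();manip.read_camera('wrist');st()
```

```text
T 44.77 [0.4092 0.2774 0.0951] yaw -79.6 F [ 0.78  0.19 -2.55] w 0.036 29.99754671822302
T 44.83 [0.4089 0.2774 0.0949] yaw -79.6 F [ 0.23  0.71 -3.71] w 0.0358 29.997512097470462
```

Target z is 0.0478 + 0.004, about 0.0518.

step_arm --pt "0 0 -0.15 0 -1" --pt "0 0 -0.1 0 -1" --pt "0 0 -0.03 0 -1" --pt "0 0 -0.008 0 -1" --pt "0 0 0 0 -1" --pt "0 0 0 0 -1" --pt "0 0 0 0 -1"

```text
time_s: 45.7
ee_pos: [0.4081, 0.2772, 0.0518]
eef_rot: [[0.983, 0.182, -0.001], [0.182, -0.983, -0.001], [-0.001, 0.0, -1.0]]
contact_force: [-5.8, -3.2, 7.6]
gripper_width: 0.0355
finger_force: 30.0
```

step_arm --pt "0 0 0 0 0.5" --pt "0 0 0 0 0.5" --pt "0 0 0 0 0.5" --pt "0 0 0.15 0 0.5" --pt "0 0 0.3 0 0.5" --pt "0 0 0.3 0 0.5" --pt "0.06 -0.25 0 0.0287 0.5" --pt "0.06 -0.25 0 0.0287 0.5" --pt "0.06 -0.25 0 0.0287 0.5" --pt "0.056 -0.255 0 0 0.5" --pt "0 0 0 0 0.5" --pt "0 0 0 0 0.5"

```text
time_s: 47.2
ee_pos: [0.4437, 0.1267, 0.1632]
eef_rot: [[0.75, 0.661, -0.0], [0.661, -0.75, 0.0], [0.0, -0.0, -1.0]]
contact_force: [-0.5, 0.8, 0.5]
gripper_width: 0.0652
finger_force: 0.0
```

step_arm --pt "0 0 -0.2 0 0.5" --pt "0 0 -0.2 0 0.5" --pt "0 0 0 0 0.5" --pt "0 0 0 0 0.5" --pt "0 0 0 0 0.5"

```text
time_s: 47.82
ee_pos: [0.4449, 0.1269, 0.1047]
eef_rot: [[0.749, 0.662, 0.003], [0.662, -0.749, 0.0], [0.002, 0.001, -1.0]]
contact_force: [-0.2, 0.3, 0.2]
gripper_width: 0.0651
finger_force: 0.0
```

Run:
```python
from h import *
st();manip.read_camera('wrist');st()
```

```text
T 47.83 [0.4449 0.1269 0.1047] yaw -48.5 F [-0.21  0.3   0.22] w 0.0651 0.0
T 47.88 [0.4448 0.1268 0.1046] yaw -48.5 F [-0.08 -0.54 -0.02] w 0.0648 0.0
```

step_arm --pt "-0.003 -0.003 -0.17 0 0.5" --pt "0 0 -0.15 0 0.5" --pt "0 0 -0.07 0 0.5" --pt "0 0 0 0 0.5" --pt "0 0 0 0 -1" --pt "0 0 0 0 -1" --pt "0 0 0 0 -1" --pt "0 0 0 0 -1" --pt "0 0 0 0 -1" --pt "0 0 0 0 -1"

```text
time_s: 49.12
ee_pos: [0.4434, 0.1261, 0.0451]
eef_rot: [[0.75, 0.662, 0.0], [0.662, -0.75, 0.0], [0.0, -0.0, -1.0]]
contact_force: [-2.9, 0.8, 5.5]
gripper_width: 0.0358
finger_force: 30.0
```

The box centre is at about (0.486, -0.300). Carrying S1 there.

step_arm --pt "0 0 0.15 0 -1" --pt "0 0 0.28 0 -1" --pt "0 0 0.28 0 -1" --pt "0.026 -0.22 0 0 -1" --pt "0.026 -0.28 0 0 -1" --pt "0.026 -0.28 0 0 -1" --pt "0.026 -0.28 0 0 -1" --pt "0.026 -0.28 0 0 -1" --pt "0.026 -0.28 0 0 -1" --pt "0.026 -0.28 0 0 -1" --pt "0.026 -0.28 0 0 -1" --pt "0.026 -0.28 0 0 -1"

```text
time_s: 50.62
ee_pos: [0.4778, -0.2443, 0.1503]
eef_rot: [[0.75, 0.662, -0.001], [0.662, -0.75, 0.001], [-0.001, -0.001, -1.0]]
contact_force: [1.8, 0.1, -2.5]
gripper_width: 0.0361
finger_force: 30.0
```

step_arm --pt "0.05 -0.38 0 0 -1" --pt "0 0 0 0 -1" --pt "0 0 -0.2 0 -1" --pt "0 0 -0.2 0 -1" --pt "0 0 0 0 -1" --pt "0 0 0 0 -1" --pt "0 0 0 0 -1" --pt "0 0 0 0 -1"

```text
time_s: 51.62
ee_pos: [0.4866, -0.3005, 0.0926]
eef_rot: [[0.75, 0.662, 0.002], [0.662, -0.75, -0.001], [0.0, 0.002, -1.0]]
contact_force: [-0.5, -0.7, -2.4]
gripper_width: 0.0359
finger_force: 30.0
```

Run:
```python
from h import *
st();manip.read_camera('wrist');st()
```

```text
T 51.62 [ 0.4866 -0.3005  0.0926] yaw -48.6 F [-0.47 -0.7  -2.38] w 0.0359 29.999918299145065
T 51.67 [ 0.4865 -0.3004  0.0923] yaw -48.5 F [-0.38 -0.38 -2.81] w 0.0362 29.99987231392879
```

step_arm --pt "0 0 -0.13 0 -1" --pt "0 0 -0.09 0 -1" --pt "0 0 -0.03 0 -1" --pt "0 0 -0.012 0 -1" --pt "0 0 0 0 -1" --pt "0 0 0 0 -1" --pt "0 0 0 0 -1"

```text
time_s: 52.55
ee_pos: [0.4849, -0.2993, 0.053]
eef_rot: [[0.749, 0.662, -0.003], [0.662, -0.749, 0.002], [-0.001, -0.004, -1.0]]
contact_force: [-8.6, 6.0, 16.9]
gripper_width: 0.0361
finger_force: 30.0
```

It's on the box floor. I'll release, rise clear and take a final look.

step_arm --pt "0 0 0.008 0 -1" --pt "0 0 0 0 0.5" --pt "0 0 0 0 0.5" --pt "0 0 0 0 0.5" --pt "0 0 0.15 0 0.5" --pt "0 0 0.3 0 0.5" --pt "0 0 0.4 0 0.5" --pt "-0.2 -0.3 0.2 0 0.5" --pt "-0.2 -0.3 0 0 0.5" --pt "0 0 0 0 0.5" --pt "0 0 0 0 0.5"

```text
time_s: 53.92
ee_pos: [0.4258, -0.3897, 0.2101]
eef_rot: [[0.75, 0.661, -0.0], [0.661, -0.75, 0.001], [0.001, -0.001, -1.0]]
contact_force: [-0.7, 0.7, 0.0]
gripper_width: 0.0653
finger_force: 0.0
```

Run:
```python
from h import *
st(); snap('side','f'); c=snap('scene','fs'); st()
```

```text
T 53.92 [ 0.4258 -0.3897  0.2101] yaw -48.6 F [-0.69  0.72  0.02] w 0.0653 0.0
T 54.02 [ 0.4263 -0.389   0.21  ] yaw -48.5 F [ 0.2  -0.73 -0.38] w 0.0652 0.0
```

View pics/fs.png

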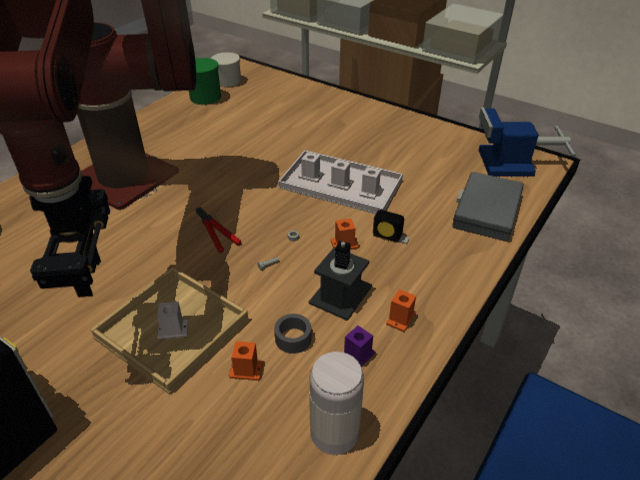

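View pics/f.png

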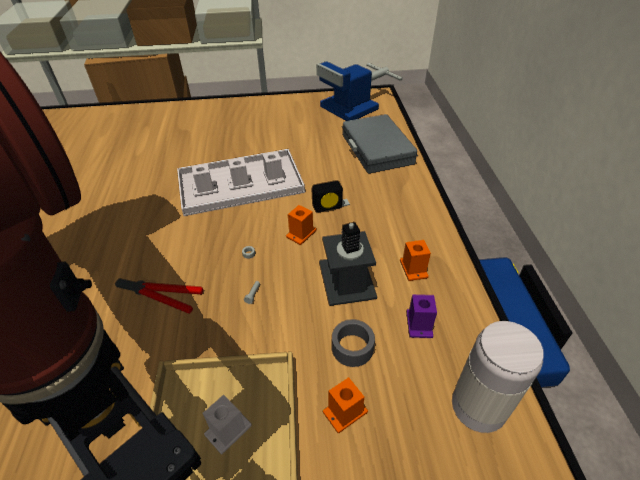

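The final pictures show three sockets upright in the tray (scene 311,167; 341,173; 371,182) and one upright in the box (171,320). The gauge is in its stand (342,258) and everything else is where it was.

```bash
python3 -c "
from workcell import manip; print(manip.job_done())"
```

```text
the job is handed in; nothing more can be done
None
```

The job is handed in: I probed all four sockets; the three deep ones (about 38.5, 38.5 and 47 mm) stand upright in the long tray and the shallow one (about 29 mm) in the plywood box, with the gauge back in its stand and nothing else moved.

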